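# Start the walnut grinder on the terraza

### The job

Get the walnuts grinding: swing the grinder base's orange carry handle over to the robot's left until it clicks into its end detent, then take the amber jar of walnuts, keep it upright on its steel blade lid, turn it until the four lugs of the lid line up with the four keyways of the well, and slide it home onto the drive. Keep hold of the jar and keep pushing it down against the spring of the drive, well past half of the spring's travel, so the run switch stays closed: finish while still holding and pressing it, with nothing let go. Leave the clear jars, the funnel and the wooden scraper standing where they are.

Things in the scene. Friction and masses are not known exactly. Their poses are not given: they have to be found in the camera images.
- well_mouth (a point): Centre of the well's mouth, level with its rim, 105 mm above the ledge, on top of the fixed grey round grinder base (136 mm across). The well is a black round hole 76 mm across; its wall has four upright keyways 14 mm wide, out to 104 mm across, over 30 mm deep, on this frame's +x, -x, +y and -y axes (white marks on the rim show them). z is up; x is within 0.6 rad of straight away from the robot
- drive_top (a point): Centre of the drive plate's top, in the well 16 mm below the rim when at rest: a sprung aluminium disc 73 mm across that moves straight down up to 8 mm, with a red toothed coupling 34 mm across and 6 mm tall in its middle
- drive (a joint): How far the drive plate is pressed down (m): 0 at rest, 0.008 at its stop. The spring starts to give at 7 N, needs 11 N half-way and 14 N at the stop; the jar's own weight (3.5 to 5.2 N) counts towards it but does not move it. The run switch is closed above 0.004
- handle_hinge (a point): Middle of the carry handle's hinge line, which runs along the base's x axis 85 mm above the ledge, through the axis of the well; the bosses and arms reach 80 mm either side. Fixed to the base, same axes as the well's mouth
- handle_grip (a point): Middle of the orange grip of the carry handle: a round bar 16 mm thick, 108 mm long along the base's x axis, 110 mm from the hinge, between two steel arms 146 mm apart. Upright it stands 195 mm above the ledge, over the well, in the jar's way; in the end detent it is 108 mm out on the base's +y side, 65 mm above the ledge. Its x runs along the grip, its z away from the hinge
- handle (a joint): Angle of the carry handle (rad): 0 upright over the well; it grows as the handle swings over to the base's +y side (the robot's left) and starts at -0.25 to 0.2. Hinge friction holds it where it is left (1 to 2 N at the grip move it). From 1.15 to 1.45 a spring click has to be pushed over (about 5 N at the grip); beyond 1.5 it snaps to its end detent at the stop, 1.75
- amber_jar_mid (a point): Middle of the jar to be mounted, 57 mm above its underside: an amber glass jar of walnuts, 114 mm tall, 0.35 to 0.53 kg, standing upside down on its steel blade lid. The lid is the lower 24 mm, 72 mm across; above it plain round glass 64 mm across. z is up. Lugs resting on the rim: 53 mm above the well's mouth; meshed and touching the drive: 41 mm; fully pressed: 33 mm
- amber_jar_foot (a point): Centre of the underside of the amber jar's steel lid (hollow there, 62 mm across and 10 mm deep, so it clears the coupling). Four square steel lugs stick out of the lid, 10 mm wide, to 86 mm across, from 4 to 12 mm above the underside, on this frame's +x, -x, +y and -y axes: any of the four quarter turns fits the keyways. Same axes as the jar's middle
- clear_jar1_mid (a point): Middle of an empty clear glass jam jar, open at the top, 70 mm across and 95 mm tall (this point is 47.5 mm above its underside). Leave it alone
- clear_jar2_mid (a point): Middle of a second, equal clear jam jar. Leave it alone
- funnel_mid (a point): Middle of a blue plastic funnel standing on its wide mouth, 90 mm across and 105 mm tall (this point is 52.5 mm up). Leave it alone
- scraper_mid (a point): Middle of a small wooden scraper lying flat, about 175 mm long along its x axis, 50 mm wide and 10 mm thick. Leave it alone
Mind the look-alikes: they are no part of the job. What is meant by the part that bears amber_jar_mid is not green or turquoise, and is the larger of those in its own colour.

How it is judged:
By the outcome, as a careful person would: the job done as asked, in the order asked, and still so for the second after the job is handed in, while the arm keeps its last pose, push and grip.
It also fails if it takes over 58 s, if anything falls off the work surface, if the arm or the gripper's body presses on something with over 40 N, if the wrist force passes 120 N, or if a joint passes its speed limit or range.

### The arm

A 6-joint arm with a two-finger parallel gripper is mounted at the origin on the work surface. World frame = base frame: x ahead of the robot, y to its left, z up, the work surface at z = 0. Lengths are in m, angles in degrees, forces in N, time in s.
With the tool pointing down it reaches from about 0.4 to 0.825 m from the base axis. Payload 7 kg.
Tool frame: the origin (TCP) lies on the centre line of the jaws, within the pads' length; the fingertips stand 11 mm ahead of it and the grasp point (between the pads) lies 8 mm behind it; z points along the fingers, y is the line along which they close (so a half turn about z gives the same grasp; the last joint's range is limited). The gripper opens to 88 mm and grips with 3 to 60 N. Pads are 19 mm wide; open, the fingers measure 130 mm over their backs; the gripper's body (78 mm by 193 mm) begins 47 mm behind the grasp point.
Start: joints at [86.465, 20.546, 0.682, 0, -70.136, -16.507], TCP at [0.231, 0.634, 0.238] pointing down, gripper open.
Joint ranges: [-176.03, 176.03], [-82.01, 121.73], [-58.28, 71.71], [-173.87, 95.51], [-174.79, -0.11], [-173.66, 173.66]. Speed limits (degrees/s): [136.94, 136.94, 172.46, 180, 180, 180].

### API

Orientations are given as [roll, pitch, yaw] about the fixed x, y, z axes, in that order (R = Rz(yaw) Ry(pitch) Rx(roll)).
In Python, from plant import r, capture, camera_model, job gives the robot as it stands.
- The arm moves only by the tool drive_tool, never from a script. Its argument "increments" is a list that holds one entry, the list of rows, each a list of 5 numbers: the gripper's target within -1 to 1 (fully open at 1, half-way at 0, shut at -1), then the shift along the tool's x, y, z scaled (see below), then the turn about the tool's z scaled (see below). In form: [[[gripper, tx, ty, tz, roll], ...]]. A call has 1 to 5 rows; each row is the pose to reach, as a shift and turn from the pose commanded when the call began, along the tool's axes at that moment, turning the shorter way round; what a row does not reach only later rows make up. The controller multiplies each number of a shift by 120 mm and each number of a turn by 360 degrees. A row lasts 1/8 s, in which the tool goes at most 62.5 mm and 10.7 degrees, less where a joint would pass 70% of its speed; a pose out of reach is approached as far as the arm can. A call with a number of a shift or a turn outside -1 to 1 is refused whole. A call with a gripper value outside its range is refused whole. The fingers move at their own pace and stop on an object; "squeeze" is the grip in N (left out, the last holds). Time passes only in rows, so rows that repeat a pose let the fingers close. It gives the time, the measured TCP pose, the force, the opening and the grip force at its end, in the units of the state.
- r.get_state(): the state, without advancing time (a new reading comes with each control period).
- capture(name): name is "side" or "top" or "wrist"; returns the picture (384x512x3 uint8, red, green, blue); there is no depth.
- camera_model(name): a dict with "camera_matrix" (3x3 intrinsics, pixels), "rvec" (rotation vector, rad) and "tvec" (3), from world to camera coordinates, as OpenCV has them. Camera axes: x right, y down, z forward; pixel columns grow to the right and rows downward; lengths in m; the calibration is good to about 2 mm. A picture is of the moment at which its call begins: read the wrist's pose just before it. camera_model takes no time and is no camera call; for the wrist camera it gives the pose at the moment of the call.
- job.close_job(): hands the job in; it is judged then, once.
The state is a dict: "time_s": time; "joints": joint angles; "qd": joint speeds; "joint_torque": joint torques, N m; "tcp_pos": TCP position; "eef_rot": TCP orientation; "contact_force": force on the tool from outside, world axes, zero at the start; "moment": the same for the moment, N m; "gripper_width": finger opening in m; "gripper_force": force on a finger pad.
Only numpy, scipy, OpenCV 4.12 (cv2) and the standard library are available. Lean on these libraries where they do the work, as an engineer would, in place of code of your own. Each camera call takes 0.05 s, during which the arm holds its last target. There are 200 camera calls.

## Working session

There is one attempt and no reset: what is moved stays moved. The work goes in short steps, Python scripts to look and compute and a tool call to move; the robot and the scene stay as the last step left them, time stands still between calls to the robot, and variables do not carry over. Pictures are saved under pics/ and viewed, at most 10 in all, crops included, and the job is handed in when it is done.

Besides the shell and the picture viewer there is one more tool, called as name([rows], argument=value, ...), one row to a line, values as JSON. drive_tool: Moves the arm, as the interface text tells. Its arguments: {"type":"object","properties":{"increments":{"type":"array"},"squeeze":{"type":"number"}},"required":["increments"]}

```bash
mkdir -p pics; ls
python3 - <<'E'
from plant import r,capture,camera_model,job
import cv2,numpy as np
for n in("side","top"):
    im=capture(n); cv2.imwrite(f"pics/{n}0.png",im[:,:,::-1]); m=camera_model(n)
    R=cv2.Rodrigues(np.array(m["rvec"]))[0]; print(n,np.array(m["camera_matrix"]).round(1).tolist(),(-R.T@np.array(m["tvec"]).ravel()).round(3),R.round(2).tolist())
print(r.get_state())
E
```

```text
pics
side [[468.1, 0.0, 252.9], [0.0, 468.1, 191.1], [0.0, 0.0, 1.0]] [0.436 0.744 0.887] [[-0.99, -0.17, 0.01], [-0.12, 0.63, -0.77], [0.12, -0.76, -0.64]]
top [[461.2, 0.0, 260.8], [0.0, 461.2, 187.8], [0.0, 0.0, 1.0]] [ 0.453 -0.17   1.301] [[0.0, -1.0, -0.02], [-1.0, -0.0, -0.08], [0.08, 0.02, -1.0]]
{'time_s': 0.1, 'joints': array([ 8.64630621e+01,  2.05880130e+01,  6.39984591e-01, -1.73070116e-02,
       -7.01352918e+01, -1.65072665e+01]), 'qd': array([-0.00108106, -0.09511683,  0.13969232,  0.06090674, -0.00617378,
       -0.05157958]), 'joint_torque': array([-1.58567611e-03, -5.84161878e+01,  2.93750435e+01,  7.01549202e+00,
        1.01680134e-02, -5.73505872e-05]), 'tcp_pos': array([0.23123185, 0.63372368, 0.23671732]), 'eef_rot': array([ 1.79915491e+02, -8.07646408e-03, -2.00500913e+01]), 'contact_force': array([ 0.3174456 , -0.50261161, -0.2091861 ]), 'moment': array([-0.01828394,  0.00588422,  0.01490611]), 'gripper_force': 0.0, 'gripper_width': 0.08713309563711574}
```

View pics/top0.png

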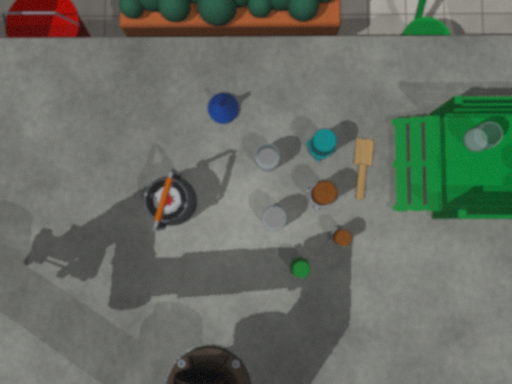

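View pics/side0.png

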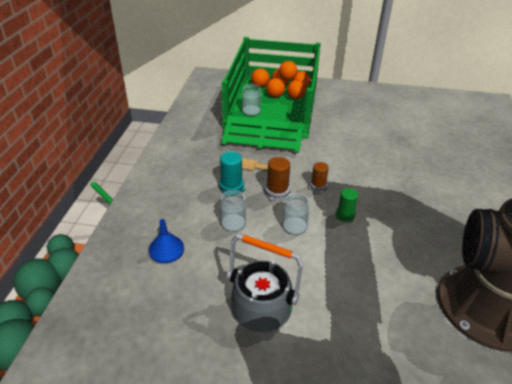

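The top view shows the grinder at about (170,200) with its orange handle nearly upright. The large amber jar is at (323,192), with clear jars at (268,157) and (273,216). Turquoise jar (322,143), scraper (363,165) and the small amber decoy (343,238) are nearby. The side view agrees: amber jar (278,175), grinder (262,290).

```bash
cat > h.py <<'E'
from plant import r,capture,camera_model,job
import cv2,numpy as np
def ray(n,uv,m=None):
    m=m or camera_model(n); K=np.array(m["camera_matrix"]);R=cv2.Rodrigues(np.array(m["rvec"]))[0]
    c=-R.T@np.array(m["tvec"]).ravel(); d=R.T@np.linalg.inv(K)@np.array([uv[0],uv[1],1.]); return c,d
def onz(n,uv,z,m=None):
    c,d=ray(n,uv,m); return c+d*(z-c[2])/d[2]
def proj(n,p,m=None):
    m=m or camera_model(n)
    return cv2.projectPoints(np.array(p,float).reshape(-1,3),np.array(m["rvec"]),np.array(m["tvec"]),np.array(m["camera_matrix"]),None)[0].reshape(-1,2)
def blobs(im,lo,hi,amin=20):
    h=cv2.cvtColor(im,cv2.COLOR_RGB2HSV); k=cv2.inRange(h,np.array(lo),np.array(hi))
    cs=[c for c in cv2.findContours(k,cv2.RETR_EXTERNAL,cv2.CHAIN_APPROX_NONE)[0] if cv2.contourArea(c)>amin]
    return sorted(cs,key=cv2.contourArea,reverse=True)
E
python3 - <<'E'
from h import *
t=cv2.imread("pics/top0.png")[:,:,::-1].copy(); s=cv2.imread("pics/side0.png")[:,:,::-1].copy()
c=lambda im,x,y:cv2.resize(im[y:y+100,x:x+100],(390,290*390//390),interpolation=cv2.INTER_CUBIC)
def cc(im,x,y,w,h): return cv2.resize(im[y:y+h,x:x+w],(400,300),interpolation=cv2.INTER_CUBIC)
M=np.vstack([np.hstack([cc(t,125,160,88,66),cc(t,280,155,88,66)]),np.hstack([cc(s,196,225,140,105),cc(s,230,145,100,75)])])
cv2.imwrite("pics/m1.png",M[:,:,::-1])
for n,im in(("top",t),("side",s)):
    for c in blobs(im,(3,130,60),(18,255,255)):
        x=cv2.minAreaRect(c); print(n,"orange",cv2.contourArea(c),np.round(x[0],1),np.round(x[1],1),round(x[2],1),cv2.boundingRect(c))
    for c in blobs(im,(0,180,120),(2,255,255),5)+blobs(im,(176,180,120),(180,255,255),5):
        print(n,"red",cv2.contourArea(c),np.round(cv2.minEnclosingCircle(c),1) if 0 else cv2.minAreaRect(c))
E
```

```text
top orange 4057.5 [229.9  19.7] [ 33.7 220.1] 88.4 (120, 0, 221, 36)
top orange 395.0 [324.5 192. ] [22. 23.] 90.0 (313, 181, 24, 23)
top orange 231.5 [163.2 198.9] [ 8.2 44. ] 16.5 (154, 178, 18, 43)
top orange 188.5 [342.  237.5] [15. 16.] 90.0 (334, 230, 17, 16)
top red 390.5 ((63.0, 25.0), (20.0, 28.0), 90.0)
top red 272.5 ((68.69999694824219, 8.599998474121094), (27.72724723815918, 15.652477264404297), 26.56505012512207)
top red 9.0 ((168.5, 200.0), (4.0, 3.0), 90.0)
side orange 1217.5 [280.4  78.4] [57.4 36.5] 5.4 (252, 61, 58, 38)
side orange 997.5 [104.2  95.8] [22.6 67.4] 41.2 (83, 64, 41, 61)
side orange 961.5 [87.8 33.7] [30.  62.1] 47.9 (66, 6, 48, 56)
side orange 942.5 [ 95.8 137.4] [ 16.6 106.4] 36.9 (66, 92, 61, 92)
side orange 679.5 [266.  174.5] [35. 46.] 90.0 (243, 157, 47, 36)
side orange 594.5 [97.5 65.9] [25.6 43.6] 41.2 (83, 46, 36, 40)
side orange 317.5 [15.8 23.3] [12.5 30.5] 56.3 (3, 11, 27, 26)
side orange 313.0 [266.6 245.8] [51.6  7.2] 19.4 (242, 235, 50, 23)
side orange 300.0 [17.4 77.3] [11.6 31.7] 52.4 (5, 64, 26, 28)
side orange 284.0 [ 19. 128.] [ 9.9
[... 3188 characters left out ...]
6. ] 39.8 (60, 140, 17, 24)
side orange 121.5 [ 79.5 111.5] [ 6.9 24.4] 40.6 (72, 101, 16, 22)
side orange 113.5 [84.6 92.6] [ 6.7 22.8] 41.6 (78, 83, 15, 20)
side orange 105.0 [  3.5 246. ] [ 8.  20.2] 36.9 (0, 236, 11, 21)
side orange 85.5 [  4. 197.] [18.  8.] 90.0 (0, 188, 9, 19)
side orange 70.5 [  3.5 145. ] [16.  7.] 90.0 (0, 137, 8, 17)
side orange 57.5 [ 78.5 248.5] [9. 9.] 90.0 (74, 244, 10, 10)
side orange 47.5 [ 2.5 91. ] [14.  5.] 90.0 (0, 84, 6, 15)
side orange 35.5 [114.5  49. ] [10.  5.] 90.0 (112, 44, 6, 11)
side orange 30.0 [ 35.4 319.8] [6.1 8.7] 9.5 (32, 316, 8, 9)
side orange 21.0 [  2.5 373.5] [7. 5.] 90.0 (0, 370, 6, 8)
side red 74.0 ((262.0, 283.5), (9.0, 12.0), 90.0)
```

View pics/m1.png

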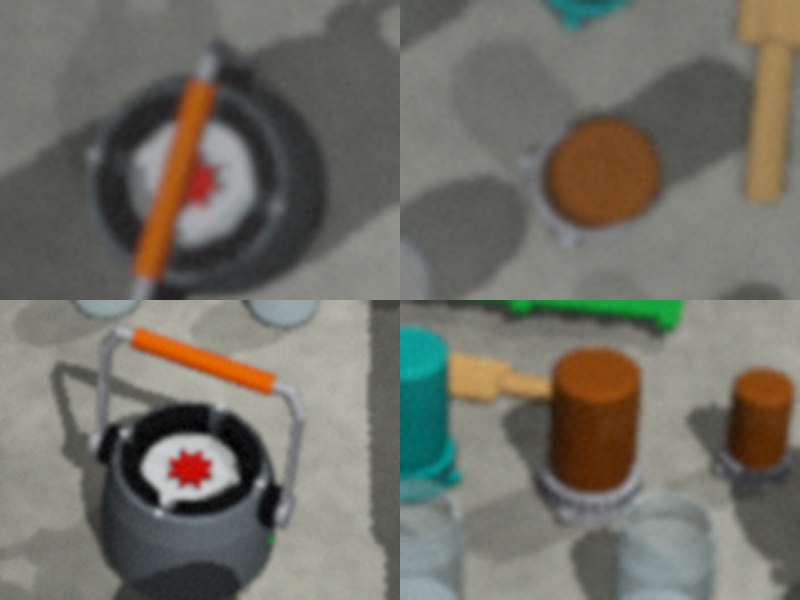

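The mosaic shows the grinder's rim marks at top pixels (146,194) and (185.5,205). The handle bar runs along about 16.5° in the image. Jar lugs are visible at (308,190) and (317.5,208).

Run:
```python
from h import *
P=lambda *a:print(*[np.round(x,4) if not isinstance(x,str) else x for x in a])
a=onz("top",(145.9,194.1),.105);b=onz("top",(185.5,205.1),.105);P("well +y/-y",a,b,(a+b)/2,np.degrees(np.arctan2(*(a-b)[[1,0]]))-90)
s=[onz("side",p,.105) for p in((272,262.8),(239,271.2),(251.3,299.2))];P("side marks",*s)
d=s[0]-s[2]
P("red top",onz("top",(169,200),.095),"red side",onz("side",(262,283.5),.095))
P("jar top",onz("top",(324.5,192),.114))
# side view jar: top ellipse & silhouette centre
for c in ((280+127*.22,155+160*.22),(280+170*.22,155+240*.22)): P("lug",onz("top",c,.012))
s=cv2.imread("pics/side0.png")[:,:,::-1].copy();t=cv2.imread("pics/top0.png")[:,:,::-1].copy()
P("jar top side",onz("side",(230+595*.25-100,145+75*.25),.114))
for n,im in(("top",t),("side",s)):
    for c in blobs(im,(3,130,60),(18,255,255)):
        x,y,w,h=cv2.boundingRect(c)
        if n=="top" and x==154 or n=="side" and x==242:
            q=c.reshape(-1,2).astype(float); e=[q[q[:,0]<=x+2].mean(0),q[q[:,0]>=x+w-3].mean(0)]; P(n,"handle ends",*e); globals()[n]=e
m=[cv2.minAreaRect(0*1 or np.float32(v))[0] for v in()]
def tri(u,v):
    (c,d),(e,f)=ray("top",u),ray("side",v); k=np.linalg.lstsq(np.c_[d,-f],e-c,rcond=None)[0]; return (c+k[0]*d+e+k[1]*f)/2,np.linalg.norm(c+k[0]*d-e-k[1]*f)
P("grip mid",*tri((163.2,198.9),(266.6,245.8)))
P("jartop tri",*tri((324.5,192),(230+195*.25,145+75*.25)))
for n,u in(("clear1",(267,152)),("clear2",(274,217)),):P(n,onz("top",u,.095))
P("turq",onz("top",(323,138),.1),"small",onz("top",(343,237),.07),"funnel",onz("top",(223,108),.05))
```

```text
well +y/-y [0.5306 0.1553 0.105 ] [0.5021 0.051  0.105 ] [0.5163 0.1032 0.105 ] -15.311
side marks [0.5042 0.0518 0.105 ] [0.5712 0.0886 0.105 ] [0.5321 0.1569 0.105 ]
red top [0.5158 0.0966 0.095 ] red side [0.5179 0.1048 0.095 ]
jar top [ 0.5361 -0.3092  0.114 ]
lug [ 0.5482 -0.275   0.012 ]
lug [ 0.499 -0.301  0.012]
jar top side [ 0.5358 -0.3045  0.114 ]
top handle ends [155.25   214.4167] [170.1818 182.0909]
side handle ends [242.875 238.375] [290.1 253.6]
grip mid [0.5133 0.0886 0.1952] 0.0003
jartop tri [ 0.5363 -0.3096  0.1102] 0.0
clear1 [ 0.6431 -0.1609  0.095 ]
clear2 [ 0.4718 -0.1794  0.095 ]
turq [ 0.6793 -0.308   0.1   ] small [ 0.4198 -0.3622  0.07  ] funnel [ 0.773  -0.0387  0.05  ]
```

drive_tool([
  [[-1, 0.32, 0.33, -0.2, 0], [-1, 0.64, 0.66, -0.2, 0], [-1, 0.95, 0.988, -0.2, 0]],
])

```text
time_s: 0.48
tcp_pos: [0.2982, 0.482, 0.2614]
eef_rot: [180.0, 0.0, -20.0]
contact_force: [0.3, -0.3, -0.0]
gripper_width: 0.0629
gripper_force: 0.0
```

drive_tool([
  [[-1, 0.32, 0.33, 0, 0], [-1, 0.64, 0.66, 0, 0], [-1, 0.95, 0.988, 0, 0]],
])

```text
time_s: 0.85
tcp_pos: [0.3646, 0.3313, 0.2614]
eef_rot: [180.0, 0.0, -20.0]
contact_force: [0.9, -0.4, -0.2]
gripper_width: 0.0329
gripper_force: 0.0
```

drive_tool([
  [[-1, 0.32, 0.33, 0, 0], [-1, 0.64, 0.66, 0, 0], [-1, 0.95, 0.988, 0, 0]],
])

```text
time_s: 1.23
tcp_pos: [0.431, 0.181, 0.2616]
eef_rot: [-180.0, 0.0, -20.0]
contact_force: [1.9, 0.4, 0.5]
gripper_width: 0.0039
gripper_force: 0.0
```

drive_tool([
  [[-1, 0.32, 0.33, 0, 0], [-1, 0.64, 0.66, 0, -0.0133], [-1, 0.95, 0.988, 0, -0.0133], [-1, 0.95, 0.988, 0, -0.0133], [-1, 0.95, 0.988, 0, -0.0133]],
])

```text
time_s: 1.85
tcp_pos: [0.497, 0.032, 0.2612]
eef_rot: [180.0, 0.0, -15.3]
contact_force: [-1.1, -0.3, -0.2]
gripper_width: 0.0006
gripper_force: 0.0
```

```bash
cat >> h.py <<'E'
def rel(target,yaw=None):
    "world target TCP -> scaled tool shift from the present pose"
    s=r.get_state(); p=np.radians(s["eef_rot"][2]); d=np.array(target)-s["tcp_pos"]
    return np.round(np.array([d[0]*np.cos(p)+d[1]*np.sin(p), d[0]*np.sin(p)-d[1]*np.cos(p), -d[2]])/.12,3)
def say():
    s=r.get_state(); print("t",round(s["time_s"],2),"tcp",s["tcp_pos"].round(4),"rot",s["eef_rot"].round(2),"F",s["contact_force"].round(1),"w",round(s["gripper_width"],4),"gf",round(s["gripper_force"],1))
E
python3 - <<'E'
from h import *
say(); im=capture("wrist"); cv2.imwrite("pics/w1.png",im[:,:,::-1]); m=camera_model("wrist"); import pickle; pickle.dump(m,open("w1.pkl","wb"))
E
```

```text
t 1.85 tcp [0.497  0.032  0.2612] rot [ 1.7998e+02  4.0000e-02 -1.5330e+01] F [-1.1 -0.3 -0.2] w 0.0006 gf 0.0
```

View pics/w1.png

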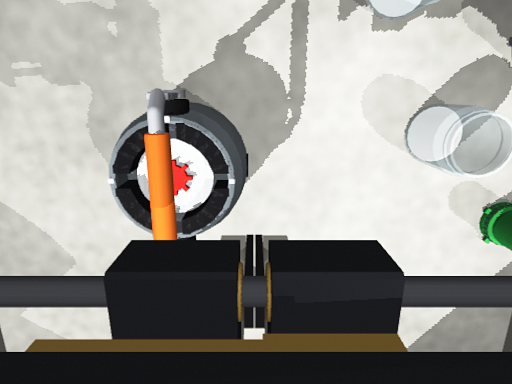

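The wrist view shows the well with its +y mark at (112,181), -y mark at (234,181) and the red coupling at (180,178). The grip is at column ~160 and the closed fingers at column ~255, so they are clear on its -y side, ready to push.

drive_tool([
  [[-1, 0, 0, 0.35, 0], [-1, 0, 0, 0.667, 0], [-1, 0, 0, 0.667, 0]],
])

```text
time_s: 2.28
tcp_pos: [0.4952, 0.0328, 0.1795]
eef_rot: [179.8, 0.2, -15.1]
contact_force: [0.0, 0.4, -0.1]
gripper_width: 0.0006
gripper_force: 0.0
```

drive_tool([
  [[-1, 0, -0.2, 0, 0], [-1, 0, -0.4, 0, 0], [-1, 0, -0.6, 0.06, 0], [-1, 0, -0.8, 0.15, 0], [-1, 0, -1.0, 0.26, 0]],
])

```text
time_s: 2.9
tcp_pos: [0.529, 0.1497, 0.1493]
eef_rot: [180.0, 0.0, -15.2]
contact_force: [0.2, -1.1, -0.6]
gripper_width: 0.0007
gripper_force: 0.7
```

drive_tool([
  [[-1, 0, -0.1, 0.09, 0], [-1, 0, -0.18, 0.18, 0], [-1, 0, -0.18, 0.18, 0]],
])

```text
time_s: 3.28
tcp_pos: [0.534, 0.1689, 0.1273]
eef_rot: [179.9, 0.1, -15.2]
contact_force: [1.1, -0.8, 0.4]
gripper_width: 0.0001
gripper_force: 0.0
```

Run:
```python
from h import *; import pickle
say(); m=pickle.load(open("w1.pkl","rb"))
a,b,c=[onz("wrist",p,z,m) for p,z in(((112,181),.105),((234,181),.105),((180,178),.095))]; d=a-b
print(a,b,"mid",(a+b)/2,"yaw",np.degrees(np.arctan2(d[1],d[0]))-90,"red",c)
for n in("top",):
    im=capture(n); cv2.imwrite(f"pics/{n}2.png",im[:,:,::-1])
    for q in blobs(im,(3,130,60),(18,255,255)): print(cv2.minAreaRect(q))
```

```text
t 3.27 tcp [0.534  0.1689 0.1273] rot [ 1.799e+02  9.000e-02 -1.524e+01] F [ 1.1 -0.8  0.4] w 0.0001 gf 0.0
[0.53091656 0.15802051 0.105     ] [0.50151197 0.05011974 0.105     ] mid [0.51621427 0.10407012 0.105     ] yaw -15.24380367339272 red [0.51538447 0.0997683  0.095     ]
((229.62814331054688, 18.97939682006836), (33.606571197509766, 219.5067596435547), 88.77242279052734)
((324.0000305175781, 193.00001525878906), (22.62741470336914, 24.041629791259766), 45.0)
((342.3243408203125, 237.05404663085938), (17.09749412536621, 14.79590892791748), 9.462322235107422)
```

drive_tool([
  [[-1, 0, 0, -0.5, 0], [-1, 0, -0.31, -0.5, 0], [-1, 0, -0.31, -0.5, 0]],
])

```text
time_s: 3.7
tcp_pos: [0.5452, 0.2061, 0.19]
eef_rot: [-179.9, -0.1, -15.2]
contact_force: [-1.7, 0.1, -1.2]
gripper_width: 0.0007
gripper_force: 0.0
```

drive_tool([
  [[-1, 0, 0, 0.2, 0], [-1, 0, 0, 0.35, 0], [-1, 0, 0, 0.5, 0], [-1, 0, 0, 0.65, 0], [-1, 0, 0, 0.8, 0]],
])

```text
time_s: 4.32
tcp_pos: [0.544, 0.2039, 0.0925]
eef_rot: [-180.0, -0.0, -15.3]
contact_force: [-0.4, 1.3, 0.4]
gripper_width: 0.0005
gripper_force: 0.0
```

drive_tool([
  [[-1, 0, 0, 0.02, 0], [-1, 0, 0, 0.02, 0]],
])

```text
time_s: 4.58
tcp_pos: [0.5444, 0.2044, 0.0908]
eef_rot: [-180.0, -0.0, -15.3]
contact_force: [0.0, 0.4, 0.4]
gripper_width: 0.0005
gripper_force: 0.0
```

drive_tool([
  [[-1, 0, 0, -0.5, 0], [-1, 0, 0, -1, 0], [-1, 0, 0.33, -1, 0], [-1, 0, 0.66, -1, 0], [1, 0, 1, -1, 0]],
])

```text
time_s: 5.2
tcp_pos: [0.5124, 0.088, 0.2116]
eef_rot: [-179.9, -0.1, -15.2]
contact_force: [-0.4, -1.3, 0.1]
gripper_width: 0.0059
gripper_force: 0.0
```

Run:
```python
from h import *
say()
for n in("side",):
    im=capture(n)
    cv2.imwrite(f"pics/{n}3.png",im[:,:,::-1])
```

```text
t 5.2 tcp [0.5124 0.088  0.2116] rot [-1.7992e+02 -9.0000e-02 -1.5230e+01] F [-0.4 -1.3  0.1] w 0.0059 gf 0.0
```

View pics/side3.png

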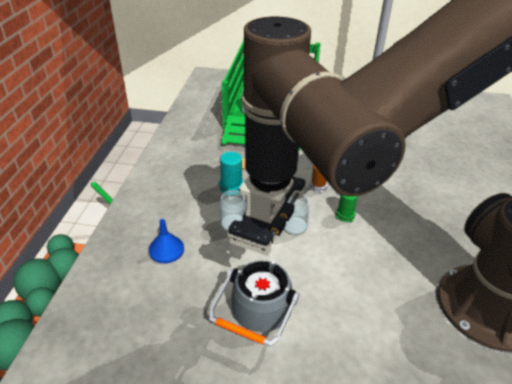

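The handle is down on the +y side, with its grip at (240,331) in the side view.

Run:
```python
from h import *; import pickle
m=pickle.load(open("w1.pkl","rb")); R=cv2.Rodrigues(np.array(m["rvec"]))[0]; c=-R.T@np.array(m["tvec"]).ravel()
p=np.radians(-15.3); X=np.array([np.cos(p),np.sin(p),0]);Y=np.array([np.sin(p),-np.cos(p),0])
d=c-[.497,.032,.2612]; print("cam in tool",d@X,d@Y,-d[2],"fwd",R[2]@X,R[2]@Y,-R[2][2], "K",m["camera_matrix"][0][0])
O=np.array([.5165,.104,0]);Yb=np.array([.262,.965,0])
im=cv2.imread("pics/side3.png")[:,:,::-1].copy(); print([cv2.minAreaRect(q)[0] for q in blobs(im,(3,130,60),(18,255,255)) if 200<cv2.boundingRect(q)[0]<260 and cv2.boundingRect(q)[1]>200])
for th in(1.75,1.5,1.3): print(th,proj("side",O+[0,0,.085]+.11*(np.sin(th)*Yb+[0,0,np.cos(th)])))
print(rel((.536-.05*X[0],-.3095-.05*X[1],.26)))
```

```text
cam in tool 0.078424243157534 -0.0007729918330213952 -0.1475993660501697 fwd -0.28858493974527333 0.0011604556759063067 0.9574535946430204 K 341.98750232721915
[(239.63462829589844, 330.1730651855469)]
1.75 [[240.45560333 330.96584972]]
1.5 [[240.05127857 323.5527777 ]]
1.3 [[240.83087056 315.56336541]]
[ 0.656  3.112 -0.404]
```

drive_tool([
  [[1, 0.18, 0.38, -0.4, 0], [1, 0.357, 0.76, -0.4, 0], [1, 0.357, 0.76, -0.4, 0]],
])

```text
time_s: 5.62
tcp_pos: [0.5305, -0.0132, 0.2602]
eef_rot: [-179.9, -0.1, -15.5]
contact_force: [-0.0, 0.3, 0.4]
gripper_width: 0.0391
gripper_force: 0.0
```

drive_tool([
  [[1, 0.18, 0.38, 0, 0], [1, 0.357, 0.76, 0, 0]],
])

```text
time_s: 5.88
tcp_pos: [0.5476, -0.11, 0.2592]
eef_rot: [-180.0, -0.1, -15.2]
contact_force: [1.1, 0.5, -0.4]
gripper_width: 0.0587
gripper_force: 0.0
```

drive_tool([
  [[1, 0.18, 0.38, 0, 0], [1, 0.357, 0.76, 0, 0], [1, 0.357, 0.76, 0, 0], [1, 0.357, 0.76, 0, 0]],
])

```text
time_s: 6.38
tcp_pos: [0.5645, -0.2085, 0.2585]
eef_rot: [-180.0, -0.0, -15.3]
contact_force: [-0.4, 1.0, 0.5]
gripper_width: 0.0874
gripper_force: 0.0
```

Run:
```python
from h import *; import pickle
say(); m=camera_model("wrist"); im=capture("wrist"); pickle.dump(m,open("w2.pkl","wb")); cv2.imwrite("pics/w2f.png",im[:,:,::-1])
u,v=proj("wrist",(.536,-.3095,.02),m)[0]; print(u,v)
x=int(np.clip(u-80,0,352)); y=int(np.clip(v-60,0,264)); print(x,y)
cv2.imwrite("pics/w2.png",cv2.resize(im[y:y+120,x:x+160],(800,600),interpolation=cv2.INTER_CUBIC)[:,:,::-1])
for q in blobs(im,(3,130,60),(18,255,255)): print(cv2.contourArea(q),cv2.boundingRect(q))
```

```text
t 6.38 tcp [ 0.5645 -0.2085  0.2585] rot [-179.99   -0.    -15.29] F [-0.4  1.   0.5] w 0.0874 gf 0.0
345.2158462869509 163.75107883672138
265 103
4119.5 (321, 141, 86, 76)
401.0 (387, 230, 39, 43)
```

View pics/w2.png

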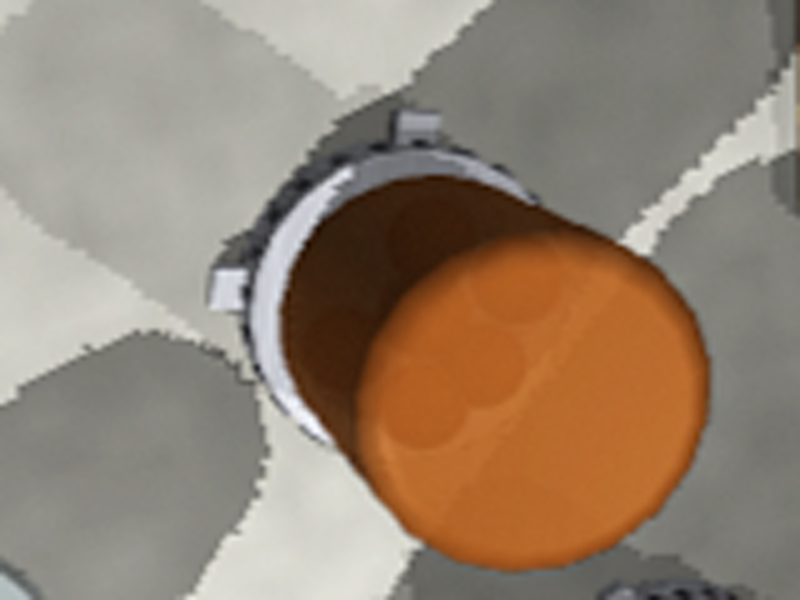

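The jar top is centred at crop (534,402), image (371.8,183.4). The two visible lugs have their outer edges at image (307.8,160.6) and (349,125.4).

Run:
```python
from h import *; import pickle
m=pickle.load(open("w2.pkl","rb"))
im=cv2.imread("pics/w2f.png")[:,:,::-1].copy(); h=cv2.cvtColor(im,cv2.COLOR_RGB2HSV)
k=cv2.inRange(h,np.array((3,130,150)),np.array((20,255,255))); k[:, :335]=0; k[225:]=0
q=max(cv2.findContours(k,cv2.RETR_EXTERNAL,cv2.CHAIN_APPROX_NONE)[0],key=cv2.contourArea); print(cv2.fitEllipse(cv2.convexHull(q)))
J=onz("wrist",(371.8,183.4),.114,m); print("jar",J)
A=onz("wrist",(307.8,160.6),.012,m);B=onz("wrist",(349,125.4),.012,m)
for C in(J,np.array([.536,-.3095,0])):
  for L in(A,B): d=(L-C)[:2]; print(L,np.linalg.norm(d),np.degrees(np.arctan2(d[1],d[0])))
# centre from the two lugs at right angles with r=.043
M=(A+B)/2; d=(B-A)[:2]; n=np.array([d[1],-d[0]])/np.linalg.norm(d)
for s in(1,-1): print("from lugs",M[:2]+s*n*np.linalg.norm(d)/2,np.linalg.norm(d)/2**.5, np.degrees(np.arctan2(*d[::-1]))-45)
print("rel",rel((J[0],J[1],.26)),"grasp z",rel((J[0],J[1],.067)))
```

```text
((371.5038757324219, 184.64620971679688), (60.138755798339844, 68.3843765258789), 56.4304084777832)
jar [ 0.53786003 -0.30923841  0.114     ]
[ 0.54903855 -0.26969366  0.012     ] 0.04109436624971125 74.21545266918051
[ 0.57628384 -0.3236694   0.012     ] 0.04104439588662584 -20.58487706459342
[ 0.54903855 -0.26969366  0.012     ] 0.0418873328698259 71.86381872433142
[ 0.57628384 -0.3236694   0.012     ] 0.0427031529451956 -19.37876473955558
from lugs [ 0.53567332 -0.31030417] 0.042753283236869395 -108.21676444076506
from lugs [ 0.58964906 -0.28305888] 0.042753283236869395 -108.21676444076506
rel [ 0.006  0.872 -0.011] grasp z [0.006 0.872 1.597]
```

drive_tool([
  [[1, -0.006, 0.44, 0, 0], [1, -0.006, 0.879, 0, 0], [1, -0.006, 0.879, 0.4, 0], [1, -0.006, 0.879, 0.8, 0], [1, -0.006, 0.879, 0.8, 0]],
])

```text
time_s: 7.05
tcp_pos: [0.5342, -0.3085, 0.1594]
eef_rot: [-180.0, 0.4, -15.2]
contact_force: [-0.8, -0.2, 0.8]
gripper_width: 0.0877
gripper_force: 0.0
```

drive_tool([
  [[1, 0, 0, 0.25, 0], [1, 0, 0, 0.5, 0], [1, 0, 0, 0.77, 0], [1, 0, 0, 0.77, 0]],
])

```text
time_s: 7.55
tcp_pos: [0.5363, -0.3094, 0.0702]
eef_rot: [180.0, 0.1, -15.2]
contact_force: [1.1, 0.0, 0.8]
gripper_width: 0.0879
gripper_force: 0.0
```

Run:
```python
from h import *
say(); im=capture("wrist"); cv2.imwrite("pics/w4.png",im[:,:,::-1])
```

```text
t 7.55 tcp [ 0.5363 -0.3094  0.0702] rot [ 1.7999e+02  1.0000e-01 -1.5170e+01] F [1.1 0.  0.8] w 0.0879 gf 0.0
```

View pics/w4.png

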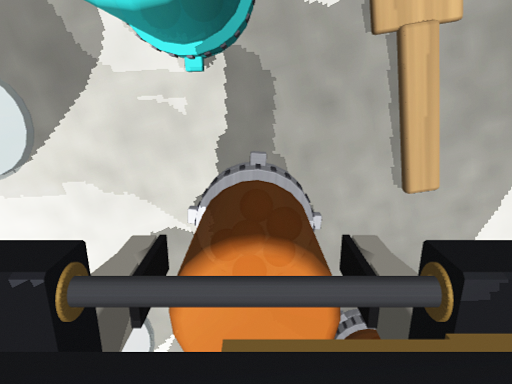

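The jar sits centred between the open fingers. Lugs show at (258,158), (192,215) and (317,220).

drive_tool([
  [[-1, 0, 0, 0, 0], [-1, 0, 0, 0, 0], [-1, 0, 0, 0, 0], [-1, 0, 0, 0, 0], [-1, 0, 0, 0, 0]],
], squeeze=50)

```text
time_s: 8.22
tcp_pos: [0.5368, -0.3104, 0.071]
eef_rot: [180.0, -0.1, -15.2]
contact_force: [-0.2, 2.1, 6.3]
gripper_width: 0.0638
gripper_force: 50.0
```

drive_tool([
  [[-1, 0, 0, -0.08, 0], [-1, 0, 0, -0.16, 0], [-1, 0, 0, -0.6, 0], [-1, 0, 0, -1.0, 0], [-1, 0, 0, -1.0, 0]],
])

```text
time_s: 8.85
tcp_pos: [0.5384, -0.3113, 0.195]
eef_rot: [180.0, -0.5, -15.2]
contact_force: [0.2, 0.6, -4.3]
gripper_width: 0.0633
gripper_force: 50.0
```

drive_tool([
  [[-1, 0, 0, -0.5, 0], [-1, 0, 0, -0.5, 0], [-1, 0, 0, -0.5, 0]],
])

```text
time_s: 9.22
tcp_pos: [0.5354, -0.3098, 0.2486]
eef_rot: [-179.9, 0.1, -15.3]
contact_force: [0.2, 0.2, -6.0]
gripper_width: 0.0634
gripper_force: 50.0
```

Run:
```python
from h import *; import pickle
say(); m=camera_model("wrist"); im=capture("wrist"); cv2.imwrite("pics/w5.png",im[:,:,::-1]); pickle.dump((m,r.get_state()),open("w5.pkl","wb"))
cv2.imwrite("pics/w5c.png",cv2.resize(im[110:260,156:356],(800,600),interpolation=cv2.INTER_CUBIC)[:,:,::-1])
print(rel((.5165,.104,.26)))
```

```text
t 9.22 tcp [ 0.5354 -0.3098  0.2486] rot [-1.7995e+02  1.0000e-01 -1.5280e+01] F [ 0.2  0.2 -6. ] w 0.0634 gf 50.0
[-1.058 -3.285 -0.101]
```

View pics/w5c.png

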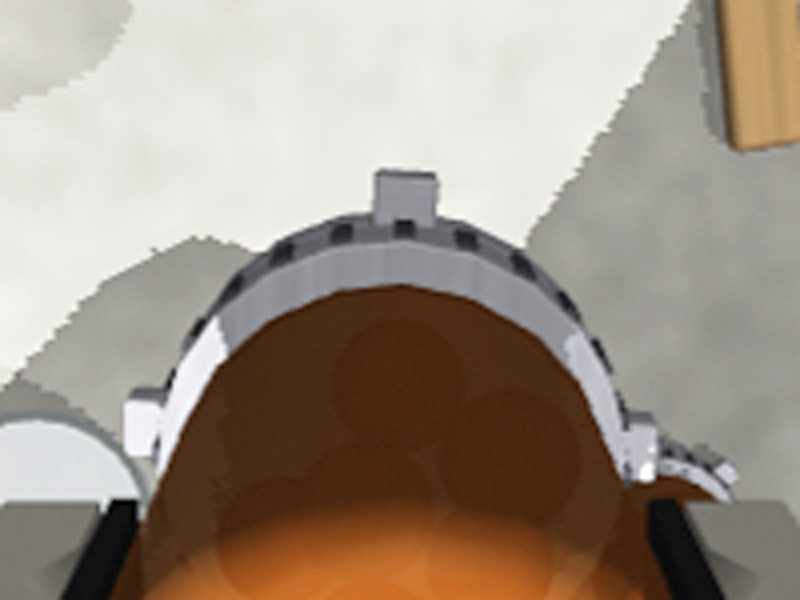

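Run:
```python
from h import *; import pickle
m,s=pickle.load(open("w5.pkl","rb"))
g=lambda x,y:onz("wrist",(156+x/4,110+y/4),.190,m)
L,R,F=g(126,428),g(655,452),g(406.5,174)
a=lambda d:np.degrees(np.arctan2(d[1],d[0]))
C=(L+R)/2; print("C",C,"span",np.linalg.norm(L-R),"yaw LR",a(L-R)-90,"yaw F",a(F-C),np.linalg.norm(F-C), "tcp",s["tcp_pos"])
u=np.array([np.cos(np.radians(-18)),np.sin(np.radians(-18)),0]); print("C from F",F-.043*u)
```

```text
C [ 0.53466742 -0.3095145   0.19      ] span 0.08523937585917517 yaw LR -18.029537453282273 yaw F -18.338901471540773 0.04324065356997806 tcp [ 0.5351048  -0.30975206  0.24787964]
C from F [ 0.53481654 -0.30983188  0.19      ]
```

drive_tool([
  [[-1, -0.07, -0.2, 0, 0], [-1, -0.17, -0.5, 0, 0], [-1, -0.2645, -0.821, 0, 0]],
])

```text
time_s: 9.65
tcp_pos: [0.5303, -0.2059, 0.2476]
eef_rot: [180.0, 0.2, -15.3]
contact_force: [0.4, 0.9, -4.4]
gripper_width: 0.0633
gripper_force: 50.0
```

drive_tool([
  [[-1, -0.13, -0.41, 0, 0], [-1, -0.2645, -0.821, 0, 0]],
])

```text
time_s: 9.9
tcp_pos: [0.5256, -0.1021, 0.2479]
eef_rot: [179.9, 0.2, -15.3]
contact_force: [0.3, -0.7, -4.5]
gripper_width: 0.0636
gripper_force: 50.0
```

drive_tool([
  [[-1, -0.13, -0.41, 0, 0], [-1, -0.2645, -0.821, 0, 0]],
])

```text
time_s: 10.15
tcp_pos: [0.5209, 0.0013, 0.2481]
eef_rot: [179.9, 0.2, -15.3]
contact_force: [0.6, 0.2, -4.0]
gripper_width: 0.0631
gripper_force: 50.0
```

drive_tool([
  [[-1, -0.13, -0.41, 0, 0], [-1, -0.22, -0.7, 0, -0.0082], [-1, -0.2645, -0.821, 0, -0.0082], [-1, -0.2645, -0.821, 0, -0.0082], [-1, -0.2645, -0.821, 0, -0.0082]],
])

```text
time_s: 10.78
tcp_pos: [0.5171, 0.1024, 0.2492]
eef_rot: [179.9, 0.1, -12.4]
contact_force: [0.3, 0.0, -4.6]
gripper_width: 0.0633
gripper_force: 50.0
```

Run:
```python
from h import *; import pickle
say(); m=camera_model("wrist"); im=capture("wrist"); cv2.imwrite("pics/w6.png",im[:,:,::-1]); pickle.dump((m,r.get_state()),open("w6.pkl","wb"))
cv2.imwrite("pics/w6c.png",cv2.resize(im[90:270,136:376],(800,600),interpolation=cv2.INTER_CUBIC)[:,:,::-1])
print(rel((.5165,.104,.247)))
```

```text
t 10.78 tcp [0.5171 0.1024 0.2492] rot [ 1.7994e+02  6.0000e-02 -1.2350e+01] F [ 0.3  0.  -4.6] w 0.0633 gf 50.0
[-0.009 -0.013  0.02 ]
```

View pics/w6c.png

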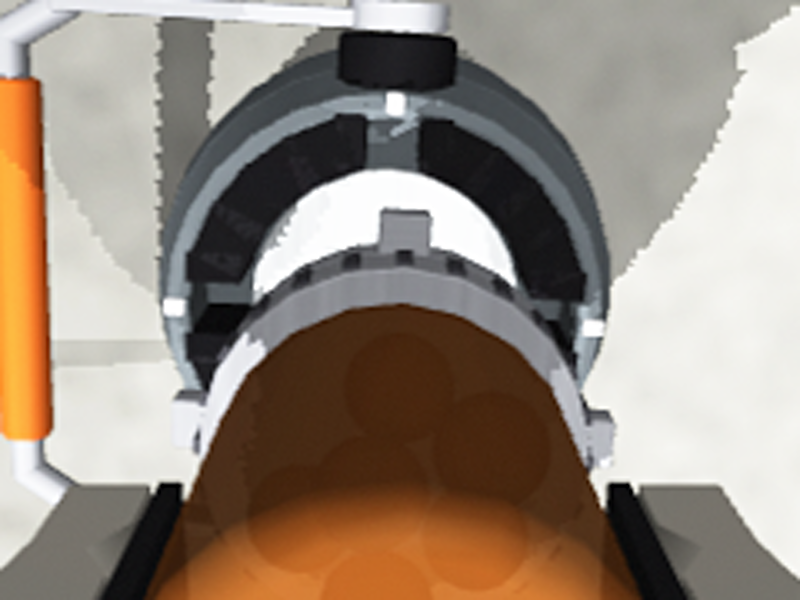

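The rim marks are at crop (174,308), (592,328) and (396,103). The jar's far lug is at (405,212), just behind the far keyway.

Run:
```python
from h import *; import pickle
m,s=pickle.load(open("w6.pkl","rb")); f=s["tcp_pos"][2]-.0705
g=lambda x,y,z:onz("wrist",(136+x*.3,90+y*.3),z,m)
a=lambda d:np.degrees(np.arctan2(d[1],d[0]))
L,R,F=g(174,308,.105),g(592,328,.105),g(396,103,.105)
C=(L+R)/2; print("well",C,np.linalg.norm(L-R)/2,"yaw LR",a(L-R)-90,"yaw F",a(F-C),np.linalg.norm(F-C))
L,R,F=g(173,430,f+.012),g(613,448,f+.012),g(405.5,213,f+.012)
C2=(L+R)/2; print("jar",C2,np.linalg.norm(L-R)/2,"yaw LR",a(L-R)-90,"yaw F",a(F-C2),np.linalg.norm(F-C2),"tcp",s["tcp_pos"])
```

```text
well [0.51643052 0.10479801 0.105     ] 0.0554774527492114 yaw LR -15.197539852234868 yaw F -15.642942117794204 0.05602685224876818
jar [0.51524846 0.10255224 0.19092838] 0.04253894924547529 yaw LR -14.87824923653504 yaw F -15.129849988745269 0.04409100617478749 tcp [0.51721542 0.10228493 0.24942838]
```

drive_tool([
  [[-1, 0, -0.018, 0.2, 0], [-1, 0, -0.018, 0.4, 0], [-1, 0, -0.018, 0.57, 0], [-1, 0, -0.018, 0.57, 0], [-1, 0, -0.018, 0.57, 0]],
])

```text
time_s: 11.45
tcp_pos: [0.5185, 0.105, 0.1824]
eef_rot: [-180.0, -0.1, -12.3]
contact_force: [0.1, -0.2, -4.1]
gripper_width: 0.0635
gripper_force: 50.0
```

drive_tool([
  [[-1, 0, 0, 0.03, 0], [-1, 0, 0, 0.06, 0], [-1, 0, 0, 0.09, 0], [-1, 0, 0, 0.12, 0], [-1, 0, 0, 0.12, 0]],
])

```text
time_s: 12.08
tcp_pos: [0.5177, 0.1053, 0.1667]
eef_rot: [180.0, 0.0, -12.3]
contact_force: [0.1, -0.4, -4.5]
gripper_width: 0.0638
gripper_force: 50.0
```

Run:
```python
from h import *
say(); print("foot",r.get_state()["tcp_pos"][2]-.0705, rel((.5165,.1045,.16)))
```

```text
t 12.07 tcp [0.5177 0.1053 0.1667] rot [ 1.7997e+02  3.0000e-02 -1.2300e+01] F [ 0.1 -0.4 -4.5] w 0.0638 gf 50.0
foot 0.09621192506223518 [-0.008  0.009  0.056]
```

drive_tool([
  [[-1, -0.006, 0.004, 0.03, 0], [-1, -0.006, 0.004, 0.06, 0], [-1, -0.006, 0.004, 0.08, 0], [-1, -0.006, 0.004, 0.1, 0], [-1, -0.006, 0.004, 0.1, 0]],
])

```text
time_s: 12.7
tcp_pos: [0.5172, 0.105, 0.1557]
eef_rot: [180.0, -0.0, -12.3]
contact_force: [-4.4, 0.4, 5.9]
gripper_width: 0.0635
gripper_force: 50.0
```

Run:
```python
from h import *
say(); print("foot",r.get_state()["tcp_pos"][2]-.0705, rel((.5165,.1045,.1525)))
```

```text
t 12.7 tcp [0.5172 0.105  0.1557] rot [ 1.800e+02 -3.000e-02 -1.228e+01] F [-4.4  0.4  5.9] w 0.0635 gf 50.0
foot 0.0851955409126934 [-0.005  0.006  0.027]
```

drive_tool([
  [[-1, -0.01, 0, 0.015, 0], [-1, -0.01, 0, 0.03, 0], [-1, -0.01, 0, 0.035, 0], [-1, -0.01, 0, 0.035, 0], [-1, -0.01, 0, 0.035, 0]],
])

```text
time_s: 13.32
tcp_pos: [0.517, 0.1052, 0.1524]
eef_rot: [-180.0, -0.1, -12.3]
contact_force: [-2.4, -2.5, 9.2]
gripper_width: 0.0633
gripper_force: 50.0
```

Run:
```python
from h import *
say(); print("foot",r.get_state()["tcp_pos"][2]-.0705)
im=capture("side"); cv2.imwrite("pics/s7.png",im[:,:,::-1]); say()
```

```text
t 13.32 tcp [0.517  0.1052 0.1524] rot [-1.7998e+02 -1.4000e-01 -1.2260e+01] F [-2.4 -2.5  9.2] w 0.0633 gf 50.0
foot 0.08194092516834194
t 13.38 tcp [0.517  0.1051 0.1525] rot [-1.7998e+02 -1.4000e-01 -1.2260e+01] F [-1.7 -1.5  9.7] w 0.0631 gf 50.0
```

drive_tool([
  [[-1, 0, 0, 0.008, 0], [-1, 0, 0, 0.008, 0], [-1, 0, 0, 0.008, 0], [-1, 0, 0, 0.008, 0], [-1, 0, 0, 0.008, 0]],
])

```text
time_s: 14.0
tcp_pos: [0.517, 0.1052, 0.1519]
eef_rot: [-180.0, -0.2, -12.3]
contact_force: [-3.9, -3.1, 11.4]
gripper_width: 0.0634
gripper_force: 50.0
```

Run:
```python
from h import *
say(); im=capture("wrist"); cv2.imwrite("pics/w8.png",im[:,:,::-1])
```

```text
t 14.0 tcp [0.517  0.1052 0.1519] rot [-1.7998e+02 -1.6000e-01 -1.2250e+01] F [-3.9 -3.1 11.4] w 0.0634 gf 50.0
```

View pics/w8.png

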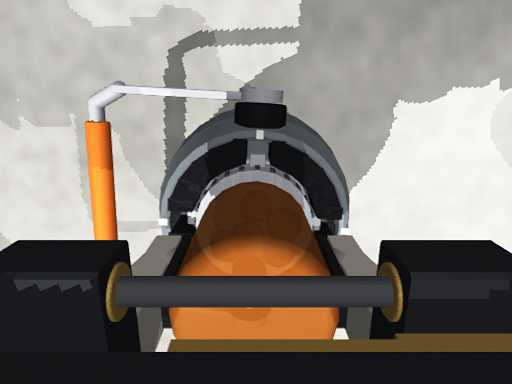

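The lid sits in the well with its far lug in the keyway at about (258,160). The handle is down, and about 16 N total on the drive puts the plate at or near its stop.

```bash
python3 -c "
from plant import job
print(job.close_job())"
```

```text
the job is handed in; nothing more can be done
None
```

I handed the job in at about 14 s with the arm still gripping and pressing the amber jar: the handle is in its end detent, the jar's lugs are in the keyways, and the force readings put the drive at or near its stop; no verdict came back.

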